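# Hold the cover ready over the open enclosure

## Robot

A 7-joint arm with a two-finger parallel gripper is mounted at the origin on the work surface. World frame = base frame: x ahead of the robot, y to its left, z up, the work surface at z = 0. Lengths are in m, angles in rad, forces in N, time in s.
With the tool pointing down it reaches from about 0.425 to 0.95 m from the base axis. Payload 4.7 kg.
Tool frame: the origin (TCP) lies between the finger pads; the fingertips stand 8 mm ahead of it and the grasp point (between the pads) lies 11 mm behind it; z points along the fingers, y is the line along which they close (so a half turn about z gives the same grasp; the last joint's range is limited). The gripper opens to 87 mm and grips with 3 to 60 N. Pads are 19 mm wide; open, the fingers measure 117 mm over their backs; the gripper's body (75 mm by 190 mm) begins 51 mm behind the grasp point.
Start: joints at [-1.132, 0.469, -0.049, 1.532, 0.024, 1.141, -0.082], TCP at [0.304, 0.603, 0.231] pointing down, gripper open.
Joint ranges: [-2.59, 2.59], [-0.33, 1.99], [-1.39, 1.29], [0.1, 2.45], [-1.04, 4.18], [0.21, 1.99], [-2.66, 2.66]. Speed limits (rad/s): [2.57, 2.57, 3.14, 3.14, 3.14, 3.14, 3.14].

## Interface

Orientations are given as a rotation vector (axis times angle).
In Python, from bench import * gives the robot as it stands.
- The arm moves only by the tool arm_command, never from a script. Its argument "increments" is a list of rows, each a list of 3 entries, a list of its own where there are three numbers: the shift along the tool's x, y, z each as a share of 0.03 m, from -1 to 1, then the turn, a rotation vector about the tool's x, y, z each as a share of 4 degrees, from -1 to 1, then the gripper's target within -1 to 1 (fully open at 1, half-way at 0, shut at -1). In form: [[[dx, dy, dz], [rx, ry, rz], gripper], ...]. A call has 1 to 8 rows; each row shifts and turns the commanded pose from where the row before left it, along the tool's axes as they then stand; what a row does not reach is not made up. A row lasts 1/8 s, in which the tool goes at most 62.5 mm and 10.7 degrees, less where a joint would pass 70% of its speed; a pose out of reach is approached as far as the arm can. A call with a number of a shift or a turn outside -1 to 1 is refused whole. A call with a gripper value outside its range is refused whole. The fingers move at their own pace and stop on an object; "force" is the grip in N (left out, the last holds). Time passes only in rows, so rows that do not move let the fingers close. It gives the time, the measured TCP pose, the force, the opening and the grip force at its end, in the units of the state.
- read_state(): the state, without advancing time (a new reading comes with each control period).
- capture(name): name is "scene" or "side" or "wrist"; returns a dict with "color" (420x560x3 uint8, red, green, blue), "intrinsics" (3x3 intrinsics, pixels), "R" (3x3) and "t" (3): a world point X has camera coordinates R X + t. Camera axes: x right, y down, z forward; pixel columns grow to the right and rows downward; lengths in m; the calibration is good to about 2 mm. A picture is of the moment at which its call begins. There is no depth.
- job_done(): hands the job in; it is judged then, once.
Trained networks look in the newest picture that a camera, given by its name, has taken for a name from the list of things; names that differ only in an ending like _2 or _b are one class to them, and where a whole thing is asked for, a point or a joint stands for the part that bears it (a point fixed in the world has none). Each returns a list of dicts, best first, with "score" (0 to 1); they miss things now and then, are a little off and sometimes report something else, mostly with a low value. They report only what shows in the picture. A call takes as long as a camera call. They do not tell look-alikes from the thing itself.
- spot_in(camera, target): "point" ([x, y, z] in m, in world coordinates, good to about 4 mm: the middle of the surface that is visible of it).
The state is a dict: "time_s": time; "qpos": joint angles; "joint_velocities": joint speeds; "effort": joint torques, N m; "tool_pos": TCP position; "eef_rot": TCP orientation; "force": force on the tool from outside, world axes, zero at the start; "wrist_torque": the same for the moment, N m; "width": finger opening in m; "grasp_force": force on a finger pad.
Only numpy, scipy, OpenCV 4.12 (cv2) and the standard library are available. Lean on these libraries where they do the work, as an engineer would, in place of code of your own. Each camera call takes 0.05 s, during which the arm holds its last target. There are 200 camera calls.

## Task

The screws for this unit have been picked, so first push the kit drawer fully home. Then take the blue cover by its rib, carry it over the parts bins and hold it level, centred and lined up with the open dark grey enclosure that stands on the drawer cabinet, hovering about one centimetre above its rim so that a colleague can plug in the last connector; finish while still holding it there. The cover must never touch the enclosure or the cabinet, and the enclosure and everything else on the bench must stay where they are.

Things in the scene. Friction and masses are not known exactly. Their poses are not given: they have to be found in the camera images.
- kit_drawer0 (a joint): the kit drawer's opening in m: 0 = fully home against its stop, larger = further open (starts 0.03 to 0.065). It slides with about 1 N of friction and stays where it is left; a push of 2 to 10 N closes it.
- kit_drawer0_handle (a point): middle of the drawer's steel bar handle (bar 120 mm long, 11 mm thick, parallel to the cabinet's front, 47 mm above the table). It moves with the drawer. The grey drawer front lies 35 mm behind it, the cabinet's white top 38 mm higher.
- kit: white one-drawer cabinet, fixed to the table, 180 (its x) x 260 (its y) x 85 mm high; origin in the centre of its underside. The drawer opens to its -x (towards the robot) and is pushed home along its +x; when home, the handle lies 125 mm in front of the origin (-x).
- enclosure: open-topped dark grey enclosure with a green circuit board inside, 90 (its x) x 120 (its y) x 45 mm high, walls 4 mm, 0.5 kg, standing loose on top of the cabinet; origin in the centre of its underside, z up, so the rim is at z = 45 mm. Nothing inside rises above the rim. Its rectangle is the same after a half turn.
- cover_blue: blue cover: flat plate 90 (its x) x 120 (its y) x 8 mm with a grip rib standing up in its middle, 14 mm thick (x), 60 mm long (y), from the plate up to 37 mm above the underside; origin in the centre of its underside, z up; about 0.15 kg. It lies on the pad at 12 mm above the table. It fits the enclosure either way round.
- cover_orange: an orange cover of the same shape, lying beside the blue one on the pad; which of the two lies nearer the robot varies. Not to be moved.
- pad: black rubber pad, fixed, 300 (x) x 170 (y) x 12 mm, under the two covers; origin in the centre of its underside.
- bin_green: green parts bin, 160 (x) x 90 (y) x 75 mm high, filled with white parts, standing loose between the pad and the cabinet; origin in the centre of its underside.
- bin_yellow: yellow parts bin of the same size, filled with metal parts; origin in the centre of its underside. The two bins swap places.
- finished_unit: finished unit, a grey enclosure with an orange cover on, 90 x 120 x 82 mm high over the rib, on the table on the robot's right; origin in the centre of its underside. Not to be moved.
- driver: yellow and black power screwdriver lying on the table on the robot's right, 190 mm long along its x, 40 mm thick; origin on the table under the middle of its handle. Not to be moved.
There are look-alikes about, which are no part of the job. What is meant by the cover_blue is not yellow, and is the larger of those in its own colour.

How it is judged:
On the way, in this order (a step that is already met when the one before it is completed fails the run):
1. the kit drawer is fully home (value of joint kit_drawer0 below 0.004 m), for 0.2 s.
2. the blue cover is lifted clear in the fingers (height (world z) of cover_blue above 0.06 m and contact force between cover_blue and the fingers above 1 N), for 0.2 s.
At the end, for the whole second after the job is handed in: Drawer within 4 mm of home. Blue cover at rest in the fingers, underside 3 to 20 mm above the rim, centre within 8 mm of the enclosure's, sides within 0.1 rad (either way round), tilt under 0.1 rad, touching neither enclosure nor cabinet; enclosure upright, within 15 mm of its start (value of joint kit_drawer0 below 0.004 m and z of cover_blue in the frame of enclosure between 0.048 and 0.065 m and horizontal distance between cover_blue and enclosure below 0.008 m and angle between the x axis of cover_blue and the x axis of enclosure, either way round below 0.1 rad and angle between cover_blue's own z axis and vertical below 0.1 rad and angle between enclosure's own z axis and vertical below 0.05 rad and linear speed of cover_blue below 0.02 m/s and contact force between cover_blue and the fingers above 1 N and contact force between cover_blue and enclosure below 0.1 N and contact force between cover_blue and kit below 0.1 N and distance of enclosure from where it was at the start of the episode below 0.015 m); the arm keeps its last pose, push and grip.
It fails at once if the blue cover touches the enclosure or the cabinet (contact force between cover_blue and enclosure above 0.5 N or contact force between cover_blue and kit above 0.5 N).
It fails at once if the enclosure is pushed more than 15 mm (distance of enclosure from where it was at the start of the episode above 0.015 m).
It fails at once if a bin, the orange cover, the finished unit or the screwdriver is moved more than 30 mm (distance of any of bin_green, bin_yellow, cover_orange, finished_unit, driver from where it was at the start of the episode above 0.03 m).
It also fails if it takes over 64 s, if anything falls off the work surface, if the arm or the gripper's body presses on something with over 40 N, if the wrist force passes 120 N, or if a joint passes its speed limit or range.

## Working session

There is one attempt and no reset: what is moved stays moved. The work goes in short steps, Python scripts to look and compute and a tool call to move; the robot and the scene stay as the last step left them, time stands still between calls to the robot, and variables do not carry over. Pictures are saved under pics/ and viewed, at most 10 in all, crops included, and the job is handed in when it is done.

Besides the shell and the picture viewer there is one more tool, called after "Request:" by a JSON object that holds its "fn" and its "kwargs", one argument or row to a line. arm_command: Moves the arm, as the interface text tells. Its arguments: {"type":"object","properties":{"increments":{"type":"array"},"force":{"type":"number"}},"required":["increments"]}

```bash
mkdir -p pics; ls
python3 - <<'E'
from bench import *
import cv2,numpy as np
s=read_state();print(s['time_s'],s['tool_pos'],s['eef_rot'],s['width'])
for c in ['scene','side']:
    d=capture(c);cv2.imwrite(f'pics/{c}1.png',d['color'][...,::-1])
    print(c,d['R'].tolist(),d['t'])
    for n in ['kit_drawer0_handle','kit','enclosure','cover_blue','cover_orange','pad','bin_green','bin_yellow','finished_unit','driver']:
        print(n,[(np.round(r['point'],3).tolist(),round(r['score'],2)) for r in spot_in(c,n)][:4])
E
```

```text
pics
0.0 [0.30409084 0.60195311 0.2295022 ] [-7.27959186e-01 -3.05571231e+00  3.02500217e-03] 0.08687570773501074
scene [[0.6798433498258007, 0.7331956903836045, -0.015398029112314604], [0.5485215139269838, -0.5223195018548896, -0.6529215012092267], [-0.4867619217408894, 0.43543819031519265, -0.7572690499143264]] [-0.32882648 -0.18884761  1.89244514]
kit_drawer0_handle [([0.516, -0.167, 0.056], 0.89)]
kit []
enclosure [([0.657, -0.131, 0.109], 0.78)]
cover_blue [([0.257, 0.342, 0.007], 0.94), ([0.613, 0.308, 0.016], 0.77)]
cover_orange [([0.467, 0.305, 0.016], 0.94)]
pad [([0.537, 0.293, 0.015], 0.97)]
bin_green [([0.613, 0.304, 0.019], 0.69), ([0.402, 0.121, 0.042], 0.64)]
bin_yellow [([0.615, 0.114, 0.048], 0.81), ([0.516, -0.168, 0.061], 0.61)]
finished_unit [([0.607, -0.473, 0.051], 0.69)]
driver []
side [[-0.8369522059415031, -0.5472644395107238, -0.003555026956997587], [-0.39239960964120707, 0.6046142967610598, -0.693155176353432], [0.3814885992045895, -0.5787427627185868, -0.7207796218524617]] [0.39059607 0.22030939 1.6346881 ]
kit_drawer0_handle [([0.496, -0.108, 0.043], 0.7)]
kit [([0.658, -0.099, 0.059], 0.74)]
enclosure [([0.674, -0.127, 0.112], 0.9)]
cover_blue [([0.24, 0.359, 0.006], 0.97), ([0.42, 0.514, 0.003], 0.76)]
cover_orange [([0.45, 0.314, 0.021], 0.91)]
pad [([0.418, 0.29, 0.013], 0.69)]
bin_green [([0.387, 0.138, 0.047], 0.58), ([0.531, 0.126, 0.037], 0.23)]
bin_yellow [([0.533, 0.127, 0.036], 0.67)]
finished_unit []
driver [([0.391, -0.372, 0.025], 0.61)]
```

View pics/scene1.png

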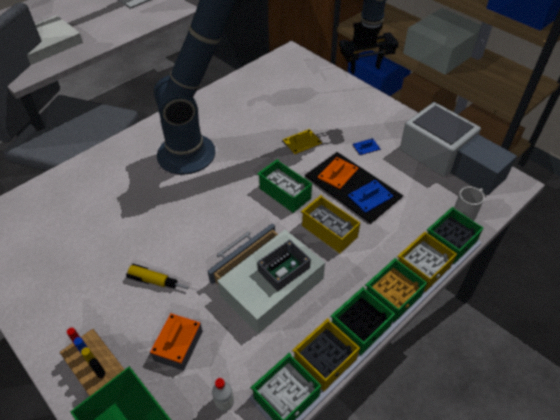

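View pics/side1.png

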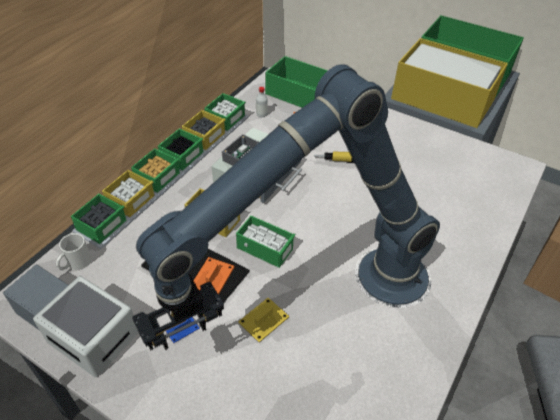

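The scene picture shows the kit cabinet around (265,275) with the enclosure on it at (285,262), and the handle near (240,245). The bins are at (285,185) green and (330,222) yellow.

Things that could be taken for the blue cover:
- blue piece on the pad at (370,194)
- small blue plate off the pad at (367,146)
- yellow cover at (303,140)
- orange cover at (338,172)

I choose (370,194): it is blue, the larger one, and lies on the pad. The side view shows the small blue one under the gripper at (183,328).

Run:
```python
import cv2,numpy as np
im=cv2.imread('pics/scene1.png')[125:325,200:420]
im=cv2.convertScaleAbs(im,alpha=1.4,beta=10)
cv2.imwrite('pics/crop1.png',cv2.resize(im,None,fx=3,fy=3,interpolation=cv2.INTER_CUBIC))
```

```text
(no output)
```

View pics/crop1.png

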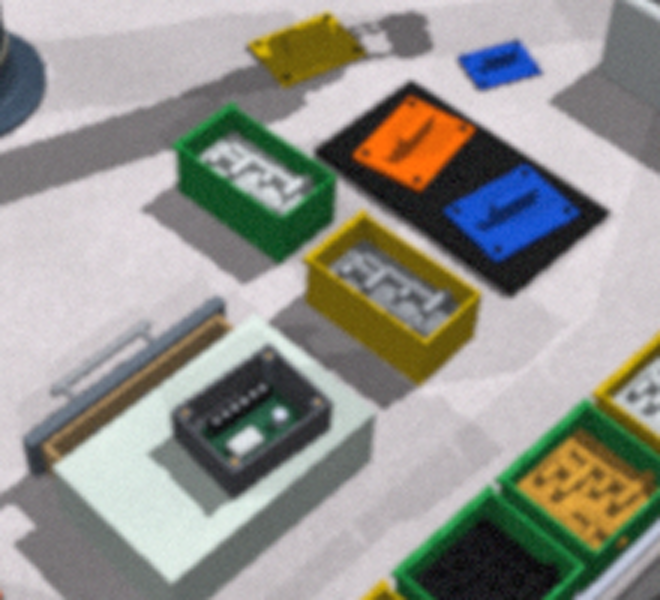

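The crop shows the chosen blue cover with its rib on the pad at crop (512,210), clearly larger than the loose blue plate at (500,63). The drawer is open with its handle running from (58,392) to (152,328). The enclosure rim is at (252,405).

```bash
cat > h.py <<'E'
from bench import *
import cv2,numpy as np
from scipy.optimize import least_squares
from scipy.spatial.transform import Rotation as Ro
def ray(d,uv,z):
    K=np.array(d['intrinsics']);R=np.array(d['R']);t=np.array(d['t'])
    c=-R.T@t;v=R.T@np.linalg.inv(K)@np.r_[uv,1]
    return (c+v*(z-c[2])/v[2])
def proj(d,X):
    p=(np.array(d['R'])@np.atleast_2d(X).T).T+d['t'];p=p@np.array(d['intrinsics']).T
    return p[:,:2]/p[:,2:]
def fitrect(d,uvs,z,sx,sy,init):
    # each corner of the model is matched with the nearest measured one
    base=np.array([[1,1],[1,-1],[-1,-1],[-1,1]])*[sx/2,sy/2]
    W=np.array([ray(d,u,z)[:2] for u in uvs])
    def f(p):
        c,s=np.cos(p[2]),np.sin(p[2]);C=base@np.array([[c,s],[-s,c]])+p[:2]
        D=np.linalg.norm(W[:,None]-C[None],axis=2);return (W-C[D.argmin(1)]).ravel()
    r=least_squares(f,[*W.mean(0),init]);return r.x,W,np.abs(r.fun).max()
def report():
    s=read_state();print(round(s['time_s'],2),np.round(s['tool_pos'],4),np.round(Ro.from_rotvec(s['eef_rot']).as_matrix(),3).tolist(),np.round(s['force'],1),round(s['width'],4),s['grasp_force'])
E
python3 - <<'E'
from h import *
d=capture('scene')
g=lambda L:[np.array(p)/3+[200,125] for p in L]
np.set_printoptions(precision=4,suppress=True)
print('kit',*fitrect(d,g([(55,468),(258,318),(375,415),(172,583)]),.085,.18,.26,0.))
print('enc',*fitrect(d,g([(174,415),(268,347),(330,402),(235,467)]),.130,.09,.12,0.))
print('blue',*fitrect(d,g([(445,208),(528,165),(580,212),(497,262)]),.020,.09,.12,0.))
print([ray(d,u,.047) for u in g([(58,392),(152,328)])])
print('bins',[ray(d,u,.075) for u in g([(310,258),(362,215),(480,295),(425,345),(175,145),(230,103),(335,178),(282,222)])])
report()
E
```

```text
kit [ 0.637  -0.1541 -0.0013] [[ 0.5552 -0.2829]
 [ 0.5571 -0.0256]
 [ 0.7176 -0.0255]
 [ 0.7181 -0.2824]] 0.009900670619871987
enc [ 0.6536 -0.1248 -0.0335] [[ 0.6111 -0.1828]
 [ 0.6142 -0.0669]
 [ 0.6989 -0.0692]
 [ 0.6902 -0.1804]] 0.006371514115731558
blue [ 0.6058  0.3178 -0.1613] [[0.5511 0.2671]
 [0.5719 0.3845]
 [0.658  0.3706]
 [0.6423 0.249 ]] 0.002300598528939768
[array([ 0.4664, -0.2129,  0.047 ]), array([ 0.4702, -0.0927,  0.047 ])]
bins [array([0.5314, 0.0733, 0.075 ]), array([0.527 , 0.1554, 0.075 ]), array([0.685 , 0.1634, 0.075 ]), array([0.6896, 0.0761, 0.075 ]), array([0.3119, 0.0806, 0.075 ]), array([0.3053, 0.17  , 0.075 ]), array([0.4694, 0.173 , 0.075 ]), array([0.4755, 0.087 , 0.075 ])]
1.15 [0.3043 0.6025 0.2306] [[-0.893, 0.451, 0.0], [0.451, 0.893, 0.0], [0.0, 0.0, -1.0]] [ 0.7  0.5 -0.4] 0.0869 0.0
```

Checked against the given sizes:
- The blue plate fits to 2 mm, at (0.606, 0.318) with yaw −0.16.
- The handle measures 120 mm long, centred on (0.468, −0.153).
- The cabinet back is at x ≈ 0.718, so its centre is near 0.628 and the handle's home is near 0.503. That makes the drawer about 35 mm open.

I'll move with fingers shut, tool y turned to world +x.

Request:
{"fn": "arm_command", "kwargs": {
  "increments": [
    [[-1, 0, 0], [0, 0, 1], -1],
    [[-1, 0, 0], [0, 0, 1], -1],
    [[-1, 0, 0], [0, 0, 1], -1],
    [[-1, 0, 0], [0, 0, 1], -1],
    [[-1, 0, 0], [0, 0, 1], -1],
    [[-1, 0, 0], [0, 0, 1], -1],
    [[-1, 0, 0], [0, 0, 1], -1],
    [[-1, 0, 0], [0, 0, 1], -1]
  ],
  "force": 30
}}

```text
time_s: 2.15
tool_pos: [0.4848, 0.446, 0.2306]
eef_rot: [-1.549, -2.733, -0.0]
force: [-0.7, 1.2, -0.5]
width: 0.015
grasp_force: 0.0
```

Request:
{"fn": "arm_command", "kwargs": {
  "increments": [
    [[-1, 0, 0], [0, 0, 1], -1],
    [[-1, 0, 0], [0, 0, 1], -1],
    [[-1, 0, 0], [0, 0, 1], -1],
    [[-1, 0, 0], [0, 0, 1], -1],
    [[-1, 0, 0], [0, 0, 1], -1],
    [[-1, 0, 0], [0, 0, 1], -1],
    [[-1, 0, 0], [0, 0, 1], -1],
    [[-1, 0, 0], [0, 0, 0.8], -1]
  ]
}}

```text
time_s: 3.15
tool_pos: [0.5538, 0.2194, 0.2306]
eef_rot: [-2.226, -2.217, -0.0]
force: [-0.3, -0.4, 0.1]
width: 0.0004
grasp_force: 0.0
```

Request:
{"fn": "arm_command", "kwargs": {
  "increments": [
    [[-1, -0.3, 0], [0, 0, 0], -1],
    [[-1, -0.3, 0], [0, 0, 0], -1],
    [[-1, -0.3, 0], [0, 0, 0], -1],
    [[-1, -0.3, 0], [0, 0, 0], -1],
    [[-1, -0.3, 0], [0, 0, 0], -1],
    [[-1, -0.3, 0], [0, 0, 0], -1],
    [[-1, -0.3, 0], [0, 0, 0], -1],
    [[-1, -0.3, 0], [0, 0, 0], -1]
  ]
}}

```text
time_s: 4.15
tool_pos: [0.4808, -0.0203, 0.2306]
eef_rot: [-2.223, -2.219, -0.001]
force: [0.2, -0.3, -0.2]
width: 0.0006
grasp_force: 0.0
```

Request:
{"fn": "arm_command", "kwargs": {
  "increments": [
    [[-1, -0.5, 0], [0, 0, 0], -1],
    [[-1, -0.5, 0], [0, 0, 0], -1],
    [[-1, -0.5, 0], [0, 0, 0], -1],
    [[-1, -0.5, 0], [0, 0, 0], -1],
    [[-0.4, 0, 0], [0, 0, 0], -1],
    [[0, 0, 0], [0, 0, 0], -1]
  ]
}}

```text
time_s: 4.9
tool_pos: [0.422, -0.151, 0.2307]
eef_rot: [2.223, 2.219, 0.001]
force: [0.5, 0.6, 0.4]
width: 0.0007
grasp_force: 0.0
```

Run:
```python
from h import *
report()
d=capture('wrist');cv2.imwrite('pics/w1.png',d['color'][...,::-1])
print([r for r in spot_in('wrist','kit_drawer0_handle')][:2])
print(proj(d,[[.468,-.213,.047],[.468,-.093,.047],read_state()['tool_pos']]))
```

```text
4.9 [ 0.422  -0.151   0.2307] [[0.002, 1.0, 0.001], [1.0, -0.002, 0.0], [0.0, 0.001, -1.0]] [0.5 0.6 0.4] 0.0007 0.0
[{'point': [0.5129, -0.1283, 0.0449], 'score': 0.73}]
[[324.90464008 246.30143447]
 [329.42335204 125.05790276]
 [279.09659805 274.88863215]]
```

View pics/w1.png

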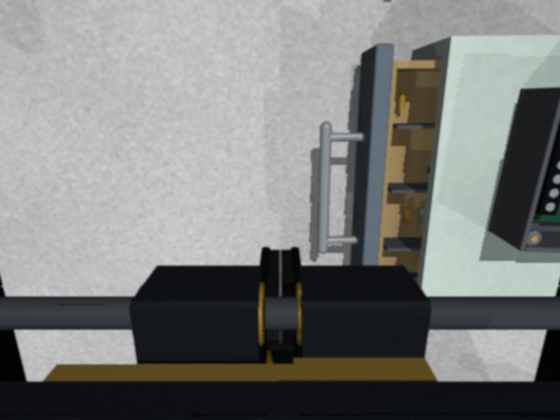

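The wrist view shows the handle bar at column 325, rows 125–250, where the projection put it. The fingers at column 280 are clear in front of it. I descend, then push gently.

Request:
{"fn": "arm_command", "kwargs": {
  "increments": [
    [[0, 0, 1], [0, 0, 0], -1],
    [[0, 0, 1], [0, 0, 0], -1],
    [[0, 0, 1], [0, 0, 0], -1],
    [[0, 0, 1], [0, 0, 0], -1],
    [[0, 0, 1], [0, 0, 0], -1],
    [[0, 0, 1], [0, 0, 0], -1],
    [[0, 0, 0.2], [0, 0, 0], -1],
    [[0, 0, 0], [0, 0, 0], -1]
  ]
}}

```text
time_s: 6.0
tool_pos: [0.4222, -0.1502, 0.0446]
eef_rot: [-2.22, -2.222, -0.0]
force: [0.3, 0.5, 0.3]
width: 0.0002
grasp_force: 0.0
```

Request:
{"fn": "arm_command", "kwargs": {
  "increments": [
    [[0, 0.3, 0], [0, 0, 0], -1],
    [[0, 0.3, 0], [0, 0, 0], -1],
    [[0, 0.2, 0], [0, 0, 0], -1],
    [[0, 0.2, 0], [0, 0, 0], -1],
    [[0, 0.2, 0], [0, 0, 0], -1],
    [[0, 0.2, 0], [0, 0, 0], -1]
  ]
}}

```text
time_s: 6.75
tool_pos: [0.4637, -0.1505, 0.0444]
eef_rot: [-2.221, -2.221, 0.0]
force: [-0.7, 0.9, 1.4]
width: 0.0003
grasp_force: 0.6
```

Request:
{"fn": "arm_command", "kwargs": {
  "increments": [
    [[0, 0.2, 0], [0, 0, 0], -1],
    [[0, 0.1, 0], [0, 0, 0], -1],
    [[0, 0.1, 0], [0, 0, 0], -1],
    [[0, 0.1, 0], [0, 0, 0], -1],
    [[0, 0.1, 0], [0, 0, 0], -1]
  ]
}}

```text
time_s: 7.38
tool_pos: [0.4818, -0.1505, 0.0445]
eef_rot: [-2.221, -2.221, -0.0]
force: [-1.4, 1.9, 0.1]
width: 0.0006
grasp_force: 0.5
```

Request:
{"fn": "arm_command", "kwargs": {
  "increments": [
    [[0, 0.07, 0], [0, 0, 0], -1],
    [[0, 0.07, 0], [0, 0, 0], -1],
    [[0, 0.07, 0], [0, 0, 0], -1]
  ]
}}

```text
time_s: 7.75
tool_pos: [0.4881, -0.1506, 0.0445]
eef_rot: [-2.221, -2.221, -0.0]
force: [-1.4, -0.1, -0.8]
width: 0.0006
grasp_force: 0.5
```

Request:
{"fn": "arm_command", "kwargs": {
  "increments": [
    [[0, 0.07, 0], [0, 0, 0], -1],
    [[0, 0.07, 0], [0, 0, 0], -1],
    [[0, 0.07, 0], [0, 0, 0], -1]
  ]
}}

```text
time_s: 8.12
tool_pos: [0.4889, -0.1506, 0.0438]
eef_rot: [-2.216, -2.213, 0.009]
force: [-14.2, 0.5, 10.1]
width: 0.0005
grasp_force: 7.1
```

Run:
```python
from h import *
report()
d=capture('scene');im=d['color'][175:325,190:350,::-1]
cv2.imwrite('pics/s2.png',cv2.resize(cv2.convertScaleAbs(im,alpha=1.4,beta=10),None,fx=3.7,fy=3.7,interpolation=cv2.INTER_CUBIC))
```

```text
8.12 [ 0.4889 -0.1506  0.0438] [[0.001, 1.0, -0.011], [1.0, -0.001, 0.003], [0.003, -0.011, -1.0]] [-14.2   0.5  10.1] 0.0005 7.102341949939728
```

View pics/s2.png

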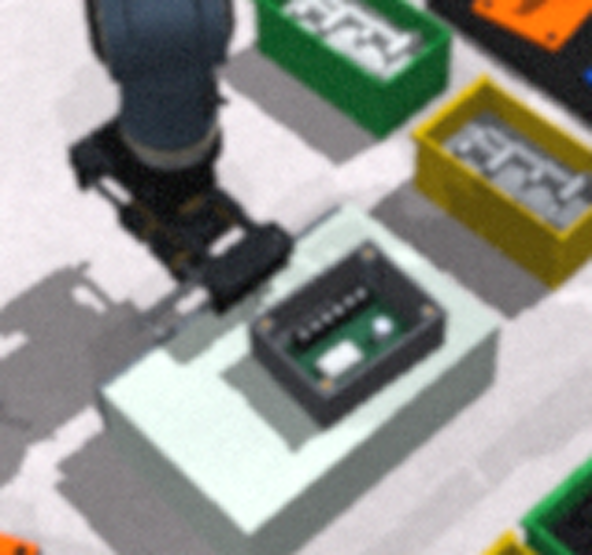

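The drawer stopped hard at TCP x 0.489 with 14 N on it, and the picture shows the front flush with the cabinet: it is home. I back off, rise, and look at the enclosure from above with the wrist camera.

Request:
{"fn": "arm_command", "kwargs": {
  "increments": [
    [[0, -0.5, 0], [0, 0, 0], -1],
    [[0, -0.5, 0], [0, 0, 0], -1],
    [[0, -0.5, -1], [0, 0, 0], -1],
    [[0, 0, -1], [0, 0, 0], -1],
    [[0, 0, -1], [0, 0, 0], -1],
    [[0, 0, -1], [0, 0, 0], -1],
    [[0, 0, -1], [0, 0, 0], -1],
    [[0, 0, -1], [0, 0, 0], -1]
  ]
}}

```text
time_s: 9.18
tool_pos: [0.4491, -0.1507, 0.2256]
eef_rot: [2.221, 2.22, 0.002]
force: [1.3, -0.0, 0.4]
width: 0.0001
grasp_force: 0.0
```

Request:
{"fn": "arm_command", "kwargs": {
  "increments": [
    [[-0.3, 1, -1], [0, 0, 0], -1],
    [[-0.3, 1, -1], [0, 0, 0], -1],
    [[-0.3, 1, -1], [0, 0, 0], -1],
    [[-0.3, 1, 0], [0, 0, 0], -1],
    [[-0.3, 1, 0], [0, 0, 0], -1],
    [[-0.3, 1, 0], [0, 0, 0], -1],
    [[0, 0, 0], [0, 0, 0], -1],
    [[0, 0, 0], [0, 0, 0], -1]
  ]
}}

```text
time_s: 10.18
tool_pos: [0.6286, -0.2049, 0.3143]
eef_rot: [-2.222, -2.22, 0.0]
force: [-0.3, -0.0, 1.3]
width: 0.0001
grasp_force: 0.0
```

Run:
```python
from h import *
import pickle
report()
d=capture('wrist');cv2.imwrite('pics/w2.png',d['color'][...,::-1]);pickle.dump(d,open('w2.pkl','wb'))
```

```text
10.18 [ 0.6286 -0.2049  0.3143] [[0.001, 1.0, -0.0], [1.0, -0.001, 0.0], [0.0, -0.0, -1.0]] [-0.3 -0.   1.3] 0.0001 0.0
```

View pics/w2.png

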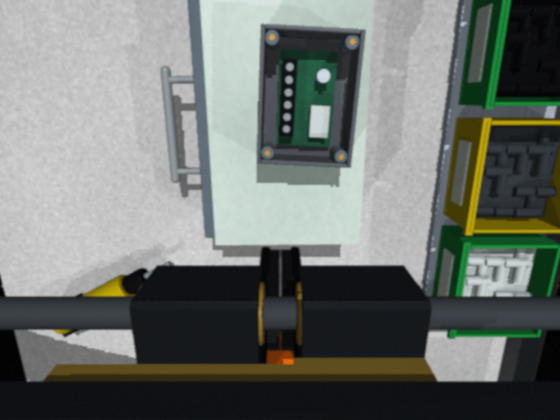

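The wrist view shows the drawer home and the enclosure with its rim corners near (261,24), (365,30), (350,166) and (258,163). I fit the box silhouette to it.

```bash
cat >> h.py <<'E'
from scipy.optimize import minimize
def boxhull(d,p,sx,sy,z0,z1):
    c,s=np.cos(p[2]),np.sin(p[2]);b=np.array([[1,1],[1,-1],[-1,-1],[-1,1]])*[sx/2,sy/2]@np.array([[c,s],[-s,c]])+p[:2]
    X=np.vstack([np.c_[b,[z]*4] for z in (z0,z1)]);return cv2.convexHull(proj(d,X).astype(np.float32))
def sil(d,mask,p0,sx,sy,z0,z1):
    m=cv2.resize(mask.astype(np.uint8)*255,None,fx=4,fy=4,interpolation=cv2.INTER_LINEAR)>127
    def f(p):
        r=np.zeros(m.shape,np.uint8);h=boxhull(d,p,sx,sy,z0,z1)*4+1.5
        cv2.fillPoly(r,[np.int32(np.round(h*16))],1,shift=4);r=r>0
        return 1-(r&m).sum()/(r|m).sum()
    best=min((minimize(f,np.add(p0,[0,0,a]),method='Nelder-Mead',options=dict(initial_simplex=np.add(p0,[0,0,a])+np.array([[0,0,0],[.006,0,0],[0,.006,0],[0,0,.06]]))) for a in(-.05,0,.05)),key=lambda r:r.fun)
    return best.x,best.fun
E
python3 - <<'E'
from h import *
import pickle
d=pickle.load(open('w2.pkl','rb'));im=d['color'].astype(int)
m=(im.max(2)<105);roi=np.zeros_like(m);roi[10:200,235:385]=1;m&=roi
n,l,st,_=cv2.connectedComponentsWithStats(m.astype(np.uint8));k=1+st[1:,4].argmax();print(st[k])
cs,_=cv2.findContours((l==k).astype(np.uint8),cv2.RETR_EXTERNAL,cv2.CHAIN_APPROX_NONE)
M=np.zeros(m.shape,np.uint8);cv2.fillPoly(M,[cv2.convexHull(np.vstack(cs))],1)
p,e=sil(d,M,[.654,-.125,-.03],.09,.12,.085,.130);print(p,e)
o=np.ascontiguousarray(d['color'][...,::-1][0:200,220:400])
o=cv2.resize(o,None,fx=3,fy=3)
for z in(.085,.130): cv2.polylines(o,[np.int32((boxhull(d,p,.09,.12,z,z)-[220,0])*3+1)],1,(0,0,255) if z>.1 else (0,255,255),1)
cv2.imwrite('pics/enc.png',o)
hand=[(261,24),(365,30),(350,166),(258,163)]
print(fitrect(d,hand,.13,.09,.12,-.03))
E
```

```text
[  258    26   105   141 11371]
[ 0.65383985 -0.12540421 -0.05019678] 0.044964647344419295
(array([ 0.65452847, -0.12425038, -0.04502372]), array([[ 0.61289191, -0.06282124],
       [ 0.70162578, -0.06751753],
       [ 0.69540099, -0.18476392],
       [ 0.60819521, -0.18189884]]), np.float64(0.0014510468719001746))
```

View pics/enc.png

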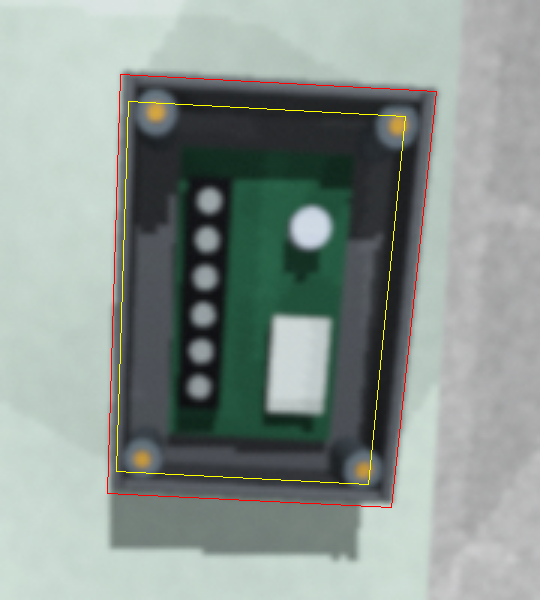

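The fit matches the rim to about 1 mm: enclosure at (0.654, −0.125), yaw −0.048. Now to the blue cover, opening the gripper on the way.

Request:
{"fn": "arm_command", "kwargs": {
  "increments": [
    [[1, 0, 0], [0, 0, 0], -1],
    [[1, 0, 0], [0, 0, 0], -1],
    [[1, 0, 0], [0, 0, 0], -1],
    [[1, 0, 0], [0, 0, 0], -1],
    [[1, 0, 0], [0, 0, 0], 1],
    [[1, 0, 0], [0, 0, 0], 1],
    [[1, 0, 0], [0, 0, 0], 1],
    [[1, 0, 0], [0, 0, 0], 1]
  ]
}}

```text
time_s: 11.22
tool_pos: [0.6284, 0.0362, 0.3152]
eef_rot: [-2.221, -2.221, -0.002]
force: [-0.1, 0.5, 0.1]
width: 0.0326
grasp_force: 0.0
```

Request:
{"fn": "arm_command", "kwargs": {
  "increments": [
    [[1, 0, 0], [0, 0, 0], 1],
    [[1, 0, 0], [0, 0, 0], 1],
    [[1, -0.4, 0], [0, 0, 0], 1],
    [[1, -0.4, 0], [0, 0, 0], 1],
    [[1, 0, 0.5], [0, 0, 0], 1],
    [[1, 0, 0.5], [0, 0, 0], 1],
    [[0.7, 0, 0.5], [0, 0, 0], 1],
    [[0, 0, 0], [0, 0, 0], 1]
  ]
}}

```text
time_s: 12.22
tool_pos: [0.6039, 0.2379, 0.2681]
eef_rot: [-2.217, -2.224, 0.004]
force: [0.2, 0.1, 0.0]
width: 0.0868
grasp_force: 0.0
```

Run:
```python
from h import *
report()
d=capture('wrist');im=cv2.GaussianBlur(d['color'],(3,3),0).astype(int)
m=(im[...,2]>1.6*im[...,0])&(im[...,2]-im[...,0]>40)
n,l,st,_=cv2.connectedComponentsWithStats(m.astype(np.uint8));print(st[st[:,4]>200])
k=1+st[1:,4].argmax();cs,_=cv2.findContours((l==k).astype(np.uint8),cv2.RETR_EXTERNAL,cv2.CHAIN_APPROX_NONE)
h=cv2.convexHull(np.vstack(cs));q=cv2.minAreaRect(h);print(q)
M=np.zeros(m.shape,np.uint8);cv2.fillPoly(M,[h],1)
p,e=sil(d,M,[.606,.318,-.16],.09,.12,.012,.020);print(p,e)
o=np.ascontiguousarray(d['color'][...,::-1])
cv2.polylines(o,[np.int32(boxhull(d,p,.09,.12,.02,.02))],1,(0,0,255),1)
cv2.polylines(o,[np.int32(boxhull(d,p,.014,.06,.049,.049))],1,(0,255,255),1)
cv2.imwrite('pics/w3.png',o)
```

```text
12.22 [0.6039 0.2379 0.2681] [[-0.003, 1.0, -0.003], [1.0, 0.003, -0.001], [-0.001, -0.003, -1.0]] [0.2 0.1 0. ] 0.0868 0.0
[[     0      0    560    420 225024]
 [   234     32    102    131  10176]]
((282.1486511230469, 97.60810852050781), (89.9262466430664, 119.51806640625), 9.462322235107422)
[ 0.60660138  0.31786817 -0.15610546] 0.04888878293571097
```

View pics/w3.png

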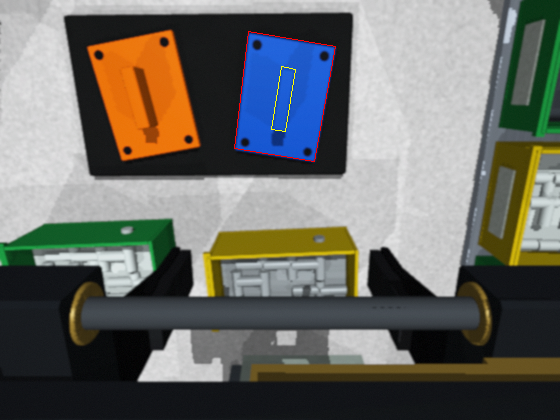

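The fitted outlines lie on the blue plate (column 285, row 97) and its rib. The cover is at (0.6066, 0.3179), yaw −0.156. I align over it and go down.

Request:
{"fn": "arm_command", "kwargs": {
  "increments": [
    [[0.9, 0, 0], [0, 0, 0], 1],
    [[0.9, 0.1, 0], [0, 0, 0], 1],
    [[0.87, 0, 0], [0, 0, 0], 1],
    [[0, 0, 1], [0, 0, 0.8], 1],
    [[0, 0, 1], [0, 0, 0.75], 1],
    [[0, 0, 1], [0, 0, 0.75], 1],
    [[0, 0, 1], [0, 0, 0], 1],
    [[0, 0, 1], [0, 0, 0], 1]
  ]
}}

```text
time_s: 13.28
tool_pos: [0.6082, 0.3183, 0.1184]
eef_rot: [-2.391, -2.038, -0.0]
force: [-0.3, 0.1, -0.3]
width: 0.0868
grasp_force: 0.0
```

Request:
{"fn": "arm_command", "kwargs": {
  "increments": [
    [[0, 0, 1], [0, 0, 0], 1],
    [[0, 0, 0.8], [0, 0, 0], 1],
    [[0, 0, 0], [0, 0, 0], 1]
  ]
}}

```text
time_s: 13.65
tool_pos: [0.6068, 0.3174, 0.0632]
eef_rot: [-2.39, -2.037, 0.007]
force: [-0.6, 0.5, 0.2]
width: 0.0869
grasp_force: 0.0
```

Request:
{"fn": "arm_command", "kwargs": {
  "increments": [
    [[0, 0, 0.7], [0, 0, 0], 1],
    [[0, 0, 0.34], [0, 0, 0], 1],
    [[0, 0, 0], [0, 0, 0], 1],
    [[0, 0, 0], [0, 0, 0], -1],
    [[0, 0, 0], [0, 0, 0], -1],
    [[0, 0, 0], [0, 0, 0], -1],
    [[0, 0, 0], [0, 0, 0], -1],
    [[0, 0, 0], [0, 0, 0], -1]
  ],
  "force": 40
}}

```text
time_s: 14.65
tool_pos: [0.6084, 0.3165, 0.0345]
eef_rot: [-2.392, -2.036, -0.0]
force: [-0.2, -0.3, 0.3]
width: 0.045
grasp_force: 0.0
```

Request:
{"fn": "arm_command", "kwargs": {
  "increments": [
    [[0, 0, 0], [0, 0, 0], -1],
    [[0, 0, 0], [0, 0, 0], -1],
    [[0, 0, 0], [0, 0, 0], -1]
  ]
}}

```text
time_s: 15.02
tool_pos: [0.6081, 0.3165, 0.0343]
eef_rot: [-2.392, -2.036, 0.001]
force: [-2.2, 0.4, 1.2]
width: 0.0152
grasp_force: 0.6
```

Request:
{"fn": "arm_command", "kwargs": {
  "increments": [
    [[0, 0, 0], [0, 0, 0], -1],
    [[0, 0, 0], [0, 0, 0], -1],
    [[0, 0, 0], [0, 0, 0], -1]
  ]
}}

```text
time_s: 15.4
tool_pos: [0.6081, 0.3165, 0.0343]
eef_rot: [-2.392, -2.036, 0.001]
force: [-1.6, 0.1, 0.2]
width: 0.0138
grasp_force: 40.0
```

Request:
{"fn": "arm_command", "kwargs": {
  "increments": [
    [[0, 0, -0.5], [0, 0, 0], -1],
    [[0, 0, -1], [0, 0, 0], -1],
    [[0, 0, -1], [0, 0, 0], -1],
    [[0, 0, -1], [0, 0, 0], -1],
    [[0, 0, -1], [0, 0, 0], -1],
    [[0, 0, -1], [0, 0, 0], -1],
    [[0, 0, -1], [0, 0, 0], -1],
    [[0, 0, -1], [0, 0, 0], -1]
  ]
}}

```text
time_s: 16.4
tool_pos: [0.6085, 0.316, 0.2613]
eef_rot: [2.393, 2.035, 0.002]
force: [-0.1, 0.2, -1.9]
width: 0.0138
grasp_force: 40.0
```

Run:
```python
from h import *
report()
d=capture('wrist');cv2.imwrite('pics/w4.png',d['color'][...,::-1])
```

```text
16.4 [0.6085 0.316  0.2613] [[0.161, 0.987, 0.001], [0.987, -0.161, 0.0], [0.001, 0.001, -1.0]] [-0.1  0.2 -1.9] 0.0138 39.996391888707876
```

View pics/w4.png

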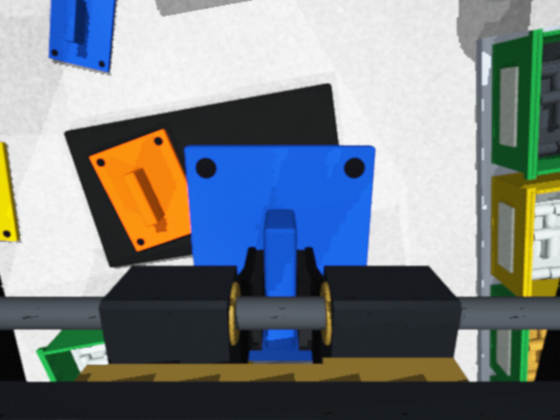

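The cover is held square in the fingers (far plate corners at (185,147) and (375,147)), and the orange one is undisturbed. I work out its centre in the tool frame and the required moves.

Run:
```python
from h import *
d=capture('wrist');s=read_state();R=Ro.from_rotvec(s['eef_rot']).as_matrix();T=np.array(s['tool_pos'])
im=cv2.GaussianBlur(d['color'],(3,3),0).astype(int)
m=(im[...,2]>1.6*im[...,0])&(im[...,2]-im[...,0]>40);m[:120]=0;m[262:]=0
ys=np.where(m[:,230:330].any(1))[0][0];print('top row',ys,[ (np.where(m[r])[0][[0,-1]]).tolist() for r in (160,200,240)])
for dz in(.0143,):
    P=[R.T@(ray(d,u,T[2]-dz)-T) for u in [(184.5,146),(375.5,146)]]
    print(np.round(P,4),'width',np.linalg.norm(P[0]-P[1]))
# grasp-time estimate of the centre in the tool frame
R0=Ro.from_rotvec([-2.392,-2.036,.001]).as_matrix();print(R0.T@(np.array([.6066,.3179,.012])-[.6081,.3165,.0343]))
```

```text
top row 144 [[184, 523], [189, 371], [190, 368]]
[[ 0.0603 -0.0445  0.0143]
 [ 0.0603  0.0455  0.0149]] width 0.08999080791569278
[ 0.00114711 -0.00168805  0.022301  ]
```

Request:
{"fn": "arm_command", "kwargs": {
  "increments": [
    [[0, 0, 0], [0, 0, -0.8], -1],
    [[0, 0, 0], [0, 0, -0.82], -1],
    [[-0.5, 0.1, 0], [0, 0, 0], -1],
    [[-1, 0.16, 0], [0, 0, 0], -1],
    [[-1, 0.16, 0], [0, 0, 0], -1],
    [[-1, 0.16, 0], [0, 0, 0], -1],
    [[-1, 0.16, 0], [0, 0, 0], -1],
    [[-1, 0.16, 0], [0, 0, 0], -1]
  ]
}}

```text
time_s: 17.5
tool_pos: [0.6272, 0.1475, 0.2588]
eef_rot: [2.276, 2.165, -0.002]
force: [0.4, 0.1, -1.3]
width: 0.0136
grasp_force: 40.0
```

Request:
{"fn": "arm_command", "kwargs": {
  "increments": [
    [[-1, 0.16, 0], [0, 0, 0], -1],
    [[-1, 0.16, 0], [0, 0, 0], -1],
    [[-1, 0.16, 0], [0, 0, 0], -1],
    [[-1, 0.16, 0], [0, 0, 0], -1],
    [[-1, 0.16, 0], [0, 0, 0], -1],
    [[-1, 0.16, 0], [0, 0, 0], -1],
    [[-1, 0.16, 0], [0, 0, 0], -1],
    [[-1, 0.16, 0], [0, 0, 0], -1]
  ]
}}

```text
time_s: 18.5
tool_pos: [0.6535, -0.0938, 0.2587]
eef_rot: [-2.276, -2.165, 0.002]
force: [-0.3, -0.3, -2.7]
width: 0.0137
grasp_force: 40.0
```

Request:
{"fn": "arm_command", "kwargs": {
  "increments": [
    [[-0.6, 0.1, 0], [0, 0, 0], -1],
    [[-0.5, 0, 0], [0, 0, 0], -1],
    [[0, 0, 0], [0, 0, 0], -1],
    [[0, 0, 0], [0, 0, 0], -1]
  ]
}}

```text
time_s: 19.0
tool_pos: [0.656, -0.1228, 0.2592]
eef_rot: [-2.271, -2.169, -0.001]
force: [0.7, -0.1, -1.7]
width: 0.0136
grasp_force: 40.0
```

```bash
cat > e.py <<'E'
from h import *
P=[]
for i in range(6):
    capture('wrist');s=read_state();P.append([*s['tool_pos'],*Ro.from_rotvec(s['eef_rot']).as_matrix().ravel()])
P=np.mean(P,0);R=P[3:].reshape(3,3);T=P[:3]
off=np.array([.001,.0003,.0223]);C=T+R@off;E=np.array([.654,-.125,.140]);a=np.arctan2(R[1,1],R[0,1])
print(s['time_s'],'T',T.round(4),'cover',C.round(4),'shift shares',(R.T@(E-C)/.03).round(3),'turn share z',(np.degrees(a+.048)/4).round(3),'tilt',R[:2,2].round(4),s['grasp_force'],s['width'])
E
python3 e.py
```

```text
19.3 T [ 0.6561 -0.123   0.2593] cover [ 0.6564 -0.122   0.237 ] shift shares [-0.104 -0.075  3.232] turn share z 0.031 tilt [-0.      0.0007] 39.99669696204364 0.013896813171576651
```

Request:
{"fn": "arm_command", "kwargs": {
  "increments": [
    [[-0.1, -0.08, 0], [0, 0, 0], -1],
    [[0, 0, 0.7], [0, 0, 0], -1],
    [[0, 0, 0.7], [0, 0, 0], -1],
    [[0, 0, 0.6], [0, 0, 0], -1],
    [[0, 0, 0.4], [0, 0, 0], -1],
    [[0, 0, 0.2], [0, 0, 0], -1],
    [[0, 0, 0], [0, 0, 0], -1],
    [[0, 0, 0], [0, 0, 0], -1]
  ]
}}

```text
time_s: 20.3
tool_pos: [0.6538, -0.1274, 0.182]
eef_rot: [2.273, 2.167, 0.001]
force: [0.1, 0.1, -2.6]
width: 0.0138
grasp_force: 40.0
```

```bash
python3 e.py
```

```text
20.6 T [ 0.6536 -0.1273  0.1819] cover [ 0.654  -0.1263  0.1596] shift shares [ 0.043 -0.003  0.652] turn share z 0.007 tilt [0.001 0.   ] 39.99664136208594 0.013575514201755392
```

Request:
{"fn": "arm_command", "kwargs": {
  "increments": [
    [[0.04, 0, 0.3], [0, 0, 0], -1],
    [[0, 0, 0.2], [0, 0, 0], -1],
    [[0, 0, 0.12], [0, 0, 0], -1],
    [[0, 0, 0], [0, 0, 0], -1],
    [[0, 0, 0], [0, 0, 0], -1],
    [[0, 0, 0], [0, 0, 0], -1]
  ]
}}

```text
time_s: 21.35
tool_pos: [0.6536, -0.1261, 0.163]
eef_rot: [2.273, 2.168, 0.001]
force: [0.3, -1.0, -2.5]
width: 0.0142
grasp_force: 40.0
```

```bash
python3 e.py
python3 - <<'E'
from h import *
d=capture('scene');o=cv2.convertScaleAbs(d['color'][...,::-1],alpha=1.4,beta=10)[200:320,210:350]
o=cv2.resize(o,None,fx=4,fy=4,interpolation=cv2.INTER_CUBIC)
for h,c in((boxhull(d,[.654,-.125,-.048],.09,.12,.13,.13),(0,0,255)),(boxhull(d,[.654,-.125,-.048],.09,.12,.148,.148),(0,255,255))): cv2.polylines(o,[np.int32((h-[210,200])*4+2)],1,c,1)
cv2.imwrite('pics/final.png',o)
E
```

```text
21.65 T [ 0.6535 -0.126   0.1629] cover [ 0.6538 -0.125   0.1406] shift shares [0.002 0.006 0.019] turn share z 0.007 tilt [0.0003 0.0001] 39.99662859365344 0.013839510002546386
```

View pics/final.png

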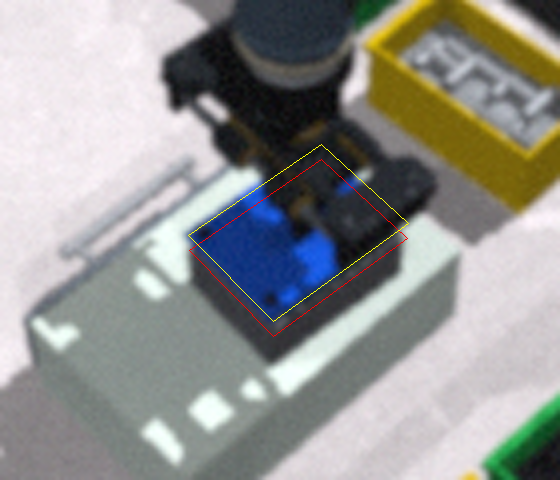

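The picture shows the blue plate within the predicted yellow outline, about 10 mm above the red enclosure rim. The drawer is home and the enclosure is still in place. I hand the job in.

```bash
python3 -c "
from bench import *
print(job_done())"
```

```text
the job is handed in; nothing more can be done
None
```

The job is handed in, with no verdict shown: the drawer is pushed home, and the blue cover is held level and lined up about 1 cm above the enclosure rim, within about 1 mm of its centre by my measurement.

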